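# Index the cell turret and refit the interlocked cover of a bench reader

## Robot

A 7-joint arm with a two-finger parallel gripper is mounted at the origin on a cart in front of the work surface, level with it; the furniture and walls round the work are solid. World frame = base frame: x ahead of the robot, y to its left, z up, the work surface at z = 0. Lengths are in m, angles in rad, forces in N, time in s.
With the tool pointing down it reaches from about 0.425 to 0.825 m from the base axis. Payload 3.6 kg.
Tool frame: the origin (TCP) lies on the front face of the gripper's body, between the roots of the fingers; the fingertips stand 73 mm ahead of it and the grasp point (between the pads) lies 54 mm ahead of it; z points along the fingers, y is the line along which they close (so a half turn about z gives the same grasp; the last joint's range is limited). The gripper opens to 85 mm and grips with 20 to 120 N. Pads are 22 mm wide; open, the fingers measure 114 mm over their backs; the gripper's body (76 mm by 85 mm) begins 54 mm behind the grasp point. The pads swing forward as they close: fully open they stand 13 mm farther back than shut.
Start: joints at [1.079, 0.615, -0.013, 1.423, 0.008, 1.103, -0.04], TCP at [0.292, -0.581, 0.304] pointing down, gripper open.
Joint ranges: [-3.12, 3.12], [-0.3, 2.06], [-1.34, 1.32], [0.26, 2.42], [-1.36, 4.5], [0.01, 1.98], [-2.84, 2.84]. Speed limits (rad/s): [2.79, 2.79, 3.14, 3.14, 3.14, 3.14, 3.14].

## Interface

Orientations are given as a unit quaternion [x, y, z, w].
In Python, from workcell import ctrl, fingers, solve_ik, sense, optics, ticket gives the robot as it stands. Calls block until the motion is done:
- ctrl.movep(position, orientation): joint-space move of the TCP to a pose.
- ctrl.move_linear(position, vel=0.15, orientation=None, max_force=None): straight line of the TCP; orientation=None keeps the orientation; vel is the mean speed in m/s. With max_force (N) it stops when the force on the tool has changed by that much, and returns True; else False.
- ctrl.goto_joints(angles): joint-space move.
- fingers.command_gripper(opening): opening from 0.0 (shut) to 1.0 (fully open); the grip force is fixed at half the most; returns when the fingers have stopped.
- ctrl.sleep(seconds).
- solve_ik(position, orientation): joint angles nearest the present ones, or None.
- sense(): the state.
- optics.read_camera(name): name is "scene" or "side" or "wrist"; returns a dict with "frame" (480x640x3 uint8, blue, green, red), "depth" (480x640 float32, m along the optical axis (not along the pixel's ray), 0 where there is no reading), "intrinsics" (3x3 intrinsics, pixels), "k1" (the pictures are not rectified: a ray, as slopes to the right and down, at radius r is drawn at 1 + k1 r^2 times it, then the intrinsics apply), "world_from_camera" (4x4, takes a point from camera to world coordinates). Camera axes: x right, y down, z forward; pixel columns grow to the right and rows downward; lengths in m; the calibration is good to about 2 mm. A picture is of the moment at which its call begins.
A pose or a line that the arm cannot do raises ctrl.PlanningError and nothing moves.
- ticket.close_job(): hands the job in; it is judged then, once.
Trained networks look in a picture, given as the dict that the camera call returned (one of the last four; its "shot" number tells which), for a name from the list of things; names that differ only in an ending like _2 or _b are one class to them, and where a whole thing is asked for, a point or a joint stands for the part that bears it (a point fixed in the world has none). Each returns a list of dicts, best first, with "score" (0 to 1); they miss things now and then, are a little off and sometimes report something else, mostly with a low value. They report only what shows in the picture. A call takes as long as a camera call.
- optics.boxes_of(picture, target): "bbox" ([left, top, right, bottom] in pixels, round what is visible of it).
The state is a dict: "t": time; "qpos": joint angles; "qd": joint speeds; "effort": joint torques, N m; "position": TCP position; "eef_rot": TCP orientation; "ft_force": force on the tool from outside, world axes, zero at the start; "wrist_torque": the same for the moment, N m; "grip_width": opening from 0.0 (shut) to 1.0 (fully open); "gripper_force": force on a finger pad.
Only numpy, scipy, OpenCV 4.12 (cv2) and the standard library are available. Lean on these libraries where they do the work, as an engineer would, in place of code of your own. Each camera call takes 0.05 s, during which the arm holds its last target. There are 200 camera calls.

## Task

The sloping-deck cell reader has been left open and off station. Using the knob, turn its turret through the click stops until the one capped tube stands squarely in front of the reading head's window. Then take the grey cover by the handle, bring its flat steel tongue straight into the slot of the interlock switch on the deck and carry it down, without forcing or dropping it, until the tongue is fully home and the cover rim lies flat on the sloping deck; let go and leave the neighbouring things where they are.

Things in the scene. Friction and masses are not known exactly. Their poses are not given: they have to be found in the camera images.
- reader: Bench cell reader: white wedge housing 180 wide (y) x 200 deep (x) x 126 high, fixed to the worktop; low nose (30 high) on its -x side, top sloping up at 30 degrees toward +x. Origin: centre of its underside, z up. It stands on the left or the right, turned up to 0.3 rad, the cover in the other place.
- deck: Grey sloping deck plate fixed on the reader, x -97 to 83, y -84 to 84. Origin on the turret's axis, upper face at z = 1.5 mm; z square to the deck (leans 30 degrees from vertical toward the nose), x up the slope. In its frame, mm: reading head, black block with a round window, x 50 to 64, y -18 to 18, 36 high; interlock switch, centre x -76, y 0, 30 (x) x 50 (y) x 40 high.
- slot_mouth (a point): Centre of the slot's mouth in the top of the interlock switch, at (-76, 0, 41.5) mm in the deck's frame, axes as the deck's. The slot is 7 wide (x) and 21 long (y), with a 4 mm 45-degree lead-in all round, and runs square to the deck down to its face. A light sprung plunger (under 1 N) waits at its foot.
- knob_grip (a point): Middle of the turret's round black fluted knob, 33 diameter, on the turret's axis, at (0, 0, 61.5) mm in the deck's frame; the knob spans z 45.5 to 72.5. It stands on a 20 mm spindle over the turret disc (91 diameter, top at z 13.5). Axes turn with the turret, z square to the deck.
- cell_cap (a point): Top centre of the one capped tube in the turret: cap 15 diameter, standing 26 out of the disc, 36 from the turret's axis, top at z 39.5 mm in the deck's frame. The other eleven stations are empty dark holes.
- turret (a joint): Turret angle, rad: 0 when the tube stands in front of the reading head (on the deck's +x side), positive counter-clockwise seen from above the deck. Click stops every 30 degrees (0.5236 rad), about 0.1 N m to leave one; let go between stops it snaps into the nearer. It starts one to three stops on the positive side.
- cover: Lift-off cover: grey open-bottomed box 132 (x) x 116 (y) x 80 high, walls 4, 0.25 to 0.5 kg, standing on its rim on the worktop, turned up to 0.5 rad. Origin: centre of the rim plane, z up; -x is the side with the steel bracket and tongue. Fully home its axes are parallel to the deck's and its origin is at (11, 0, 1.5) mm in the deck's frame.
- cover_handle (a point): Centre of the cover's black handle bar, 16 thick (x) x 84 long (y) x 14 high, at (0, 0, 110) mm in the cover's frame. Free between its two posts: 56 along y; gap under the bar: 23. Axes as the cover's.
- tongue_tip (a point): Middle of the lower end of the cover's flat steel tongue, 4 thick (x) x 18 wide (y), at (-87, 0, 5) mm in the cover's frame; the tongue points down (-z) from a bracket whose shelf is 46 above the rim plane. Fully home it is at (-76, 0, 6.5) mm in the deck's frame, 35 below the slot's mouth. Axes as the cover's.
- plunger (a joint): Travel of the sprung plunger at the foot of the slot, m: 0 with no tongue in it, about 0.007 with the tongue fully home.
- dish: Bystander: flat round dish, 60 diameter x 17 high, near the middle in front; origin: centre of its underside.
- counter: Bystander: round white hand counter, 65 x 45 x 26 high, in front on the right; origin: centre of its underside.
- beaker_0: Bystander: clear beaker, 54 diameter x 68 high, on the right; origin: centre of its underside.

How it is judged:
On the way, in this order (a step that is already met when the one before it is completed fails the run):
1. the turret rests in the stop that puts the tube in front of the reading head (value of joint turret between -0.1 and 0.1 rad), for 0.3 s.
2. the tongue is carried straight down the slot in the gripper to within 10 mm of home (x of tongue_tip in the frame of deck between -0.0795 and -0.0725 m and y of tongue_tip in the frame of deck between -0.0035 and 0.0035 m and z of tongue_tip in the frame of deck below 0.0165 m and angle between the z axis of cover and the z axis of deck, either way round below 0.09 rad and contact force between the fingers and cover above 1 N), for 0.1 s.
At the end, for the whole second after the job is handed in: Turret within 0.1 rad of the stop with the tube before the reading head; tongue tip within 3 mm of its home depth and 3.5 mm of the slot's middle, plunger pressed over 4.5 mm; cover square to the deck within 0.04 rad (turn 0.1), at rest and let go (all of step 1 and x of tongue_tip in the frame of deck between -0.0795 and -0.0725 m and y of tongue_tip in the frame of deck between -0.0035 and 0.0035 m and z of tongue_tip in the frame of deck below 0.0095 m and value of joint plunger above 0.0045 m and angle between the z axis of cover and the z axis of deck, either way round below 0.04 rad and angle between the x axis of cover and the x axis of deck, either way round below 0.1 rad and linear speed of cover below 0.01 m/s and contact force between the fingers and cover below 0.1 N); the robot touches nothing.
It fails at once if the cover is forced against the reader with more than 80 N (contact force between cover and reader above 80 N).
It fails at once if a bystander (dish, counter or beaker) is pushed more than 30 mm (distance of any of dish, counter, beaker_0 from where it was at the start of the episode above 0.03 m).
It also fails if it takes over 67 s, if anything falls off the work surface, if the arm or the gripper's body presses on something with over 40 N, if the wrist force passes 120 N, or if a joint passes its speed limit or range.

## Working session

There is one attempt and no reset: what is moved stays moved. The work goes in short steps, each a Python script; the robot and the scene stay as the last script left them, time stands still between calls to the robot, and variables do not carry over. Pictures are saved under pics/ and viewed, at most 10 in all, crops included, and the job is handed in when it is done.

```bash
ls; mkdir -p pics
cat > h.py <<'E'
import numpy as np, cv2
from scipy.spatial.transform import Rotation as R
from workcell import ctrl, fingers, solve_ik, sense, optics, ticket
def cloud(p):
    K=p["intrinsics"];d=p["depth"];h,w=d.shape
    u,v=np.meshgrid(np.arange(w),np.arange(h))
    x=(u-K[0][2])/K[0][0];y=(v-K[1][2])/K[1][1]
    a,b=x.copy(),y.copy()
    for _ in range(8):
        s=1+p["k1"]*(a*a+b*b);a,b=x/s,y/s
    P=np.stack([a*d,b*d,d],-1);T=np.array(p["world_from_camera"])
    W=P@T[:3,:3].T+T[:3,3];W[d<=0]=np.nan
    return W
E
python3 - <<'E'
from h import *
ims=[]
for n in ["scene","side"]:
    p=optics.read_camera(n);im=p["frame"].copy()
    np.save(f"pics/{n}.npy",cloud(p));cv2.imwrite(f"pics/{n}_raw.png",im)
    print(n,p["intrinsics"],p["k1"],np.round(p["world_from_camera"],3).tolist())
    for t in ["reader","cover","cell_cap","knob_grip","cover_handle","dish","counter","beaker_0","tongue_tip"]:
        for b in optics.boxes_of(p,t)[:2]:
            print(t,np.round(b["bbox"]),round(b["score"],2))
    ims.append(im)
    cv2.imwrite(f"pics/{n}0.png",im)
print(sense())
E
```

```text
pics
scene [[546.45564619   0.         324.2886209 ]
 [  0.         546.45564619 241.10620489]
 [  0.           0.           1.        ]] 0.03125882735291693 [[0.441, -0.691, 0.572, -0.312], [-0.897, -0.34, 0.281, -0.403], [-0.0, -0.638, -0.77, 1.21], [0.0, 0.0, 0.0, 1.0]]
reader [335. 220. 381. 305.] 0.67
cover [233. 192. 284. 251.] 0.56
cover_handle [232. 195. 289. 254.] 0.61
cover_handle [337. 221. 384. 308.] 0.43
dish [270. 272. 285. 289.] 0.72
counter [418. 337. 442. 358.] 0.71
beaker_0 [424. 284. 448. 316.] 0.58
tongue_tip [231. 195. 284. 250.] 0.7
side [[482.91970964   0.         311.35866203]
 [  0.         482.91970964 240.96076542]
 [  0.           0.           1.        ]] -0.1014086306797844 [[-0.687, 0.516, -0.511, 1.081], [0.726, 0.479, -0.494, 0.555], [-0.011, -0.71, -0.704, 0.933], [0.0, 0.0, 0.0, 1.0]]
reader [222. 221. 326. 307.] 0.88
reader [342. 288. 413. 375.] 0.25
cover [340. 293. 414. 372.] 0.37
cell_cap [269. 221. 300. 258.] 0.89
cell_cap [240. 222. 327. 272.] 0.71
knob_grip [270. 223. 299. 260.] 0.76
cover_handle [345. 289. 416. 376.] 0.87
dish [270. 220. 300
[... 203 characters left out ...]
'qpos': array([ 1.07850783,  0.61488528, -0.01259609,  1.42342866,  0.00810564,
        1.10343236, -0.04040811]), 'qd': array([-0.0001133 ,  0.00156182, -0.00023467, -0.00129809, -0.00011929,
        0.00036172,  0.00065987]), 'effort': array([ 7.87514387e-05, -4.69117355e+01,  2.59294482e-01, -1.71347183e+01,
        1.01199799e-02,  1.78398965e-03, -2.06784375e-05]), 'position': array([ 0.29192832, -0.58070691,  0.30389727]), 'eef_rot': array([ 9.72998599e-01,  2.30811011e-01,  6.10542240e-07, -5.36258075e-05]), 'ft_force': array([-0.05521647, -0.34066233,  0.11283228]), 'wrist_torque': array([-0.02239521,  0.04238883, -0.01787071]), 'gripper_force': 0.0, 'grip_width': 0.9978076052737835}
```

Run:
```python
import cv2,numpy as np
a=cv2.imread('pics/scene_raw.png')[170:370,210:460];b=cv2.imread('pics/side_raw.png')[180:390,200:430]
a=cv2.resize(a,(400,320),interpolation=2);b=cv2.resize(b,(400,365),interpolation=2)
c=np.zeros((365,800,3),np.uint8);c[:320,:400]=a;c[:,400:]=b
cv2.imwrite('pics/v1.png',c)
for n,bx in [('scene',(335,220,381,305)),('scene',(233,192,284,251)),('side',(222,221,326,307)),('side',(340,293,414,372)),('side',(355,262,378,286)),('scene',(418,337,442,358)),('scene',(424,284,448,316))]:
    W=np.load(f'pics/{n}.npy');l,t,r,b_=bx;P=W[t:b_,l:r].reshape(-1,3);P=P[P[:,2]>.01]
    print(n,bx,np.round(np.nanpercentile(P,[2,50,98],axis=0),3).tolist())
```

```text
scene (335, 220, 381, 305) [[0.064, -0.282, 0.026], [0.082, -0.251, 0.665], [0.481, -0.137, 0.729]]
scene (233, 192, 284, 251) [[0.456, 0.158, 0.015], [0.517, 0.209, 0.078], [0.606, 0.281, 0.117]]
side (222, 221, 326, 307) [[0.455, -0.19, 0.017], [0.583, -0.05, 0.089], [0.662, 0.017, 0.143]]
side (340, 293, 414, 372) [[0.478, 0.175, 0.015], [0.565, 0.242, 0.08], [0.618, 0.298, 0.118]]
side (355, 262, 378, 286) [[0.378, 0.063, 0.011], [0.407, 0.092, 0.017], [0.435, 0.118, 0.021]]
scene (418, 337, 442, 358) [[0.366, -0.369, 0.012], [0.383, -0.341, 0.024], [0.406, -0.318, 0.03]]
scene (424, 284, 448, 316) [[0.481, -0.339, 0.012], [0.506, -0.315, 0.042], [0.534, -0.291, 0.07]]
```

View pics/v1.png

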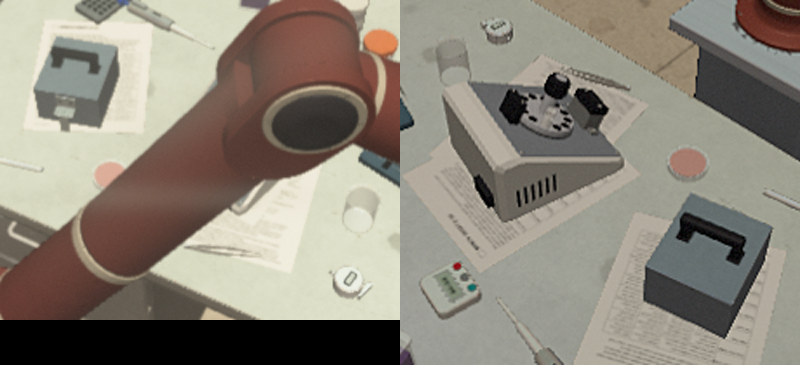

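```bash
cat >> h.py <<'E'
def view(n,tag,targets):
    p=optics.read_camera(n);np.save(f"pics/{tag}.npy",cloud(p));cv2.imwrite(f"pics/{tag}.png",p["frame"])
    print(tag,np.round(p["world_from_camera"],4).tolist(),np.round(p["intrinsics"],1).tolist(),p["k1"])
    for t in targets:
        for b in optics.boxes_of(p,t)[:2]: print(t,np.round(b["bbox"]),round(b["score"],2))
    return p
def tool(z,x):  # orientation with tool z and approx tool x
    z=np.array(z,float);z/=np.linalg.norm(z);x=np.array(x,float);x-=z*(x@z);x/=np.linalg.norm(x)
    return R.from_matrix(np.stack([x,np.cross(z,x),z],1)).as_quat()
E
python3 - <<'E'
from h import *
z=[.5,0,-.866]
c=np.array([.56,-.07,.10])
done=False
for d in [.36,.33,.3]:
    for x in ([1,0,0],[1,.4,0],[0,1,0],[0,-1,0],[-1,0,0]):
        q=solve_ik(c-np.array(z)*d,tool(z,x)); print(d,x,None if q is None else np.round(q,2))
q=tool([.0,0,-1],[1,0,0])
print(solve_ik([.5,.2,.42],q))
E
```

```text
0.36 [1, 0, 0] [ 0.73 -0.09 -0.5   2.18 -0.3   0.54 -1.12]
0.36 [1, 0.4, 0] [ 0.78 -0.09 -0.54  2.18 -0.31  0.54 -0.68]
0.36 [0, 1, 0] [ 0.9  -0.09 -0.64  2.18 -0.34  0.55  0.5 ]
0.36 [0, -1, 0] [ 0.55 -0.08 -0.33  2.19 -0.26  0.53 -2.74]
0.36 [-1, 0, 0] [ 0.55 -0.08 -0.33  2.19 -0.26  0.53  1.97]
0.33 [1, 0, 0] [ 0.67 -0.02 -0.49  2.21 -0.24  0.44 -1.2 ]
0.33 [1, 0.4, 0] [ 0.73 -0.02 -0.54  2.21 -0.24  0.44 -0.76]
0.33 [0, 1, 0] [ 0.86 -0.02 -0.67  2.21 -0.25  0.44  0.39]
0.33 [0, -1, 0] [ 0.48 -0.02 -0.3   2.22 -0.23  0.44 -2.78]
0.33 [-1, 0, 0] [ 0.53 -0.02 -0.35  2.22 -0.23  0.44  1.93]
0.3 [1, 0, 0] [ 0.58  0.05 -0.43  2.24 -0.16  0.34 -1.28]
0.3 [1, 0.4, 0] [ 0.64  0.05 -0.5   2.24 -0.15  0.34 -0.86]
0.3 [0, 1, 0] [ 0.81  0.06 -0.68  2.23 -0.1   0.34  0.23]
0.3 [0, -1, 0] [ 0.36  0.04 -0.2   2.24 -0.21  0.35 -2.81]
0.3 [-1, 0, 0] [ 0.63  0.05 -0.49  2.24 -0.15  0.34  1.85]
[-0.08895452  0.37785428 -0.49111346  1.54475567  0.18347863  1.26504306
 -2.17686896]
```

Run:
```python
from h import *
z=np.array([.5,0,-.866]);c=np.array([.56,-.07,.10])
ctrl.movep(c-z*.33,tool(z,[0,1,0]))
view("wrist","w1",["reader","cell_cap","knob_grip","dish"])
view("scene","s1",["cover","reader","cell_cap","knob_grip"])
print(sense()["t"])
a=cv2.imread('pics/w1.png');b=cv2.imread('pics/s1.png')[140:340,200:460]
o=np.zeros((300,800,3),np.uint8);o[:,:400]=cv2.resize(a,(400,300));o[:,400:]=cv2.resize(b,(400,300))
cv2.imwrite('pics/v2.png',o)
```

```text
w1 [[0.8657, -0.1595, 0.4745, 0.3618], [-0.0028, -0.9494, -0.3141, 0.0096], [0.5005, 0.2705, -0.8223, 0.4479], [0.0, 0.0, 0.0, 1.0]] [[390.6, 0.0, 317.9], [0.0, 390.6, 244.8], [0.0, 0.0, 1.0]] -0.04979332735092753
reader [175. 101. 409. 301.] 0.58
cell_cap [245. 164. 328. 251.] 0.82
knob_grip [246. 161. 324. 249.] 0.74
dish [ 88.   1. 161.  66.] 0.6
s1 [[0.4414, -0.6913, 0.5721, -0.3124], [-0.8973, -0.3401, 0.2814, -0.403], [-0.0, -0.6376, -0.7704, 1.2104], [0.0, 0.0, 0.0, 1.0]] [[546.5, 0.0, 324.3], [0.0, 546.5, 241.1], [0.0, 0.0, 1.0]] 0.03125882735291693
cover [231. 196. 283. 251.] 0.81
reader [312. 208. 412. 305.] 0.82
cell_cap [342. 231. 376. 269.] 0.92
knob_grip [342. 236. 374. 268.] 0.79
3.4333
```

View pics/v2.png

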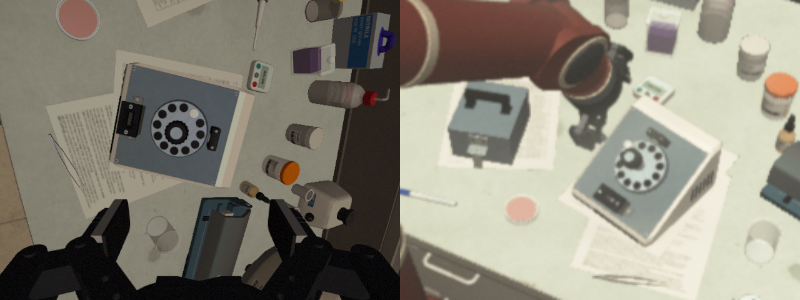

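```bash
cat > fit.py <<'E'
from h import *
def ransac(P,it=400,th=.002,cond=None):
    rng=np.random.default_rng(0);best=None
    for _ in range(it):
        a,b,c=P[rng.choice(len(P),3,False)];n=np.cross(b-a,c-a)
        if np.linalg.norm(n)<1e-9: continue
        n/=np.linalg.norm(n);n*=np.sign(n[2])
        if cond and not cond(n): continue
        m=abs((P-a)@n)<th
        if best is None or m.sum()>best.sum(): best=m
    Q=P[best];c=Q.mean(0);n=np.linalg.svd(Q-c)[2][2];n*=np.sign(n[2]);return c,n,best
if __name__=="__main__":
    for tag,bx in [("w1",(160,90,420,320)),("s1",(305,200,420,310)),("side",(222,215,330,310))]:
        W=np.load(f"pics/{tag}.npy");l,t,r,b=bx;P=W[t:b,l:r].reshape(-1,3);P=P[(P[:,2]>.02)&(P[:,2]<.25)&(P[:,0]>.38)]
        tab=W.reshape(-1,3);tab=tab[(abs(tab[:,2])<.012)&(tab[:,0]>.35)&(tab[:,0]<.7)]
        c,n,m=ransac(P,cond=lambda n:.8<n[2]<.92)
        yaw=np.arctan2(-n[1],-n[0])
        z=np.array([-np.cos(yaw)*.5,-np.sin(yaw)*.5,np.cos(np.pi/6)])
        h=(P-c)@n
        print(tag,"table",np.round(np.median(tab[:,2]),4),"n",n.round(4),"tilt",np.degrees(np.arccos(n[2])).round(2),"yaw",yaw.round(3))
        x=np.array([np.cos(yaw)*np.cos(np.pi/6),np.sin(yaw)*np.cos(np.pi/6),.5]);y=np.cross(z,x)
        for nm,lo,hi in [("knob",.064,.078),("blocks",.030,.044)]:
            Q=P[(h>lo)&(h<hi)]
            u=(Q-c)@np.stack([x,y],1)
            m=np.ones(len(u),bool)
            lab=cv2.connectedComponents(cv2.dilate(np.histogram2d(u[:,0],u[:,1],bins=60,range=[[-.15,.15]]*2)[0].astype(np.uint8).clip(0,1),np.ones((3,3),np.uint8)))[1]
            L=lab[((u[:,0]+.15)/.005).astype(int).clip(0,59),((u[:,1]+.15)/.005).astype(int).clip(0,59)]
            for k in range(1,L.max()+1):
                s=L==k
                if s.sum()>8: print(nm,s.sum(),"uv lo",u[s].min(0).round(4),"hi",u[s].max(0).round(4),"h",np.median(h[(h>lo)&(h<hi)][s]).round(4),"w",np.median(Q[s],0).round(4))
E
python3 fit.py
```

```text
w1 table 0.0013 n [-0.4782  0.1355  0.8677] tilt 29.8 yaw -0.276
knob 1132 uv lo [-0.0144 -0.0219] hi [0.0192 0.0118] h 0.071 w [ 0.5    -0.0695  0.1454]
blocks 1710 uv lo [-0.0888 -0.0305] hi [-0.0577  0.0197] h 0.0397 w [ 0.4524 -0.0561  0.0802]
blocks 183 uv lo [0.0132 0.0191] hi [0.027  0.0329] h 0.0382 w [ 0.5387 -0.0486  0.1257]
blocks 551 uv lo [ 0.0512 -0.0233] hi [0.0667 0.0128] h 0.036 w [ 0.5639 -0.0878  0.1434]
s1 table 0.0002 n [-0.4862  0.1338  0.8636] tilt 30.28 yaw -0.268
knob 129 uv lo [-0.0107 -0.0096] hi [0.0225 0.0251] h 0.0704 w [ 0.4971 -0.0755  0.1441]
blocks 198 uv lo [-0.0852 -0.0184] hi [-0.0553  0.0359] h 0.0391 w [ 0.4496 -0.0622  0.0771]
blocks 26 uv lo [0.0172 0.0304] hi [0.0301 0.0462] h 0.0382 w [ 0.5357 -0.0535  0.1246]
blocks 74 uv lo [ 0.0548 -0.0107] hi [0.0699 0.0265] h 0.0352 w [ 0.5607 -0.0931  0.1421]
side table 0.0005 n [-0.483   0.1142  0.8681] tilt 29.76 yaw -0.232
knob 93 uv lo [-0.0387 -0.0436] hi [-0.0019 -0.0114] h 0.071 w [ 0.5059 -0.0662  0.1469]
blocks 181 uv lo [-0.1144 -0.0546] hi [-0.0787 -0.0024] h 0.0388 w [ 0.457  -0.0542  0.0799]
blocks 67 uv lo [-0.0258 -0.0384] hi [0.0066 0.0077] h 0.0364 w [ 0.5263 -0.0661  0.1208]
blocks 72 uv lo [ 0.0293 -0.0508] hi [ 0.0466 -0.0149] h 0.0362 w [ 0.5681 -0.0866  0.1438]
```

```bash
cat >> h.py <<'E'
yaw=-0.276;c_,s_=np.cos(yaw),np.sin(yaw);k=np.cos(np.pi/6)
Dz=np.array([-.5*c_,-.5*s_,k]);Dx=np.array([k*c_,k*s_,.5]);Dy=np.cross(Dz,Dx)
O=np.array([.5000,-.0695,.1454])-.0725*Dz
E
python3 - <<'E'
from h import *
from scipy.spatial.transform import Rotation as R
print(O)
def P(h): return O+Dz*(h+.054)
best=None
for a0 in np.radians(np.arange(-180,180,30)):
    f=lambda a:np.cos(a)*Dx+np.sin(a)*Dy
    qs=solve_ik(P(.066),tool(-Dz,f(a0)));qe=solve_ik(P(.066),tool(-Dz,f(a0-np.pi/3)))
    print(np.degrees(a0).round(),None if qs is None else np.round(qs,2),None if qe is None else np.round(qe,2))
E
```

```text
[ 0.53487805 -0.07937846  0.08261316]
-180.0 [ 0.4   0.52 -0.52  2.35  2.03  0.44 -0.67] [ 0.76  0.75 -1.15  2.34  1.79  0.86 -1.43]
-150.0 [ 0.76  0.75 -1.15  2.34  1.79  0.86  0.14] [ 0.76  0.75 -1.15  2.34  1.79  0.86 -0.91]
-120.0 [ 0.76  0.75 -1.15  2.34  1.79  0.86  0.66] [ 0.4   0.52 -0.52  2.35  2.03  0.44 -0.67]
-90.0 [ 0.25  0.49 -0.31  2.35  2.19  0.34  0.73] [ 0.76  0.75 -1.15  2.34  1.79  0.86  0.14]
-60.0 [ 0.76  0.75 -1.15  2.34  1.79  0.86  1.71] [ 0.76  0.75 -1.15  2.34  1.79  0.86  0.66]
-30.0 [ 0.76  0.75 -1.15  2.34  1.79  0.86  2.23] [ 0.25  0.49 -0.31  2.35  2.19  0.34  0.73]
0.0 [ 0.56  0.58 -0.77  2.34  1.91  0.57  2.61] [ 0.76  0.75 -1.15  2.34  1.79  0.86  1.71]
30.0 [ 0.17  0.49 -0.2   2.35  2.3   0.3   2.71] [ 0.76  0.75 -1.15  2.34  1.79  0.86  2.23]
60.0 [ 0.76  0.75 -1.15  2.34  1.79  0.86 -2.48] [ 0.56  0.58 -0.77  2.34  1.91  0.57  2.61]
90.0 [ 0.76  0.75 -1.15  2.34  1.79  0.86 -1.96] [ 0.17  0.49 -0.2   2.35  2.3   0.3   2.71]
120.0 [ 0.76  0.75 -1.15  2.34  1.79  0.86 -1.43] [ 0.76  0.75 -1.15  2.34  1.79  0.86 -2.48]
150.0 [ 0.76  0.75 -1.15  2.34  1.79  0.86 -0.91] [ 0.76  0.75 -1.15  2.34  1.79  0.86 -1.96]
```

Run:
```python
from h import *
f=lambda a:np.cos(a)*Dx+np.sin(a)*Dy
for a in np.radians([-150,-120,-60]):
  for h in [.066,.08,.095,.11,.13,.16]:
    q=solve_ik(O+Dz*(h+.054),tool(-Dz,f(a)));print(np.degrees(a).round(),h,None if q is None else np.round(q,2))
# cover home
for s in (1,-1):
  for h in [.11,.13,.16,.2]:
    q=solve_ik(O+.011*Dx+Dz*(h+.0015+.054),tool(-Dz,s*Dy));print("cov",s,h,None if q is None else np.round(q,2))
```

```text
-150.0 0.066 [ 0.76  0.75 -1.15  2.34  1.79  0.86  0.14]
-150.0 0.08 [ 0.77  0.7  -1.15  2.34  1.76  0.82  0.15]
-150.0 0.095 [ 0.78  0.65 -1.15  2.35  1.72  0.79  0.17]
-150.0 0.11 [ 0.79  0.6  -1.15  2.35  1.68  0.75  0.2 ]
-150.0 0.13 [ 0.8   0.53 -1.15  2.35  1.61  0.69  0.25]
-150.0 0.16 [-0.12  0.24  0.13  2.37  1.33  0.11  0.52]
-120.0 0.066 [ 0.76  0.75 -1.15  2.34  1.79  0.86  0.66]
-120.0 0.08 [ 0.77  0.7  -1.15  2.34  1.76  0.82  0.67]
-120.0 0.095 [ 0.78  0.65 -1.15  2.35  1.72  0.79  0.69]
-120.0 0.11 [0.   0.37 0.01 2.37 2.26 0.16 0.12]
-120.0 0.13 [-0.02  0.32  0.03  2.37  1.98  0.14  0.4 ]
-120.0 0.16 [ 0.2   0.25 -0.26  2.36  1.42  0.22  0.95]
-60.0 0.066 [ 0.76  0.75 -1.15  2.34  1.79  0.86  1.71]
-60.0 0.08 [ 0.77  0.7  -1.15  2.34  1.76  0.82  1.72]
-60.0 0.095 [ 0.78  0.65 -1.15  2.35  1.72  0.79  1.74]
-60.0 0.11 [ 0.79  0.6  -1.15  2.35  1.68  0.75  1.77]
-60.0 0.13 [ 0.8   0.53 -1.15  2.35  1.61  0.69  1.82]
-60.0 0.16 [-0.    0.24 -0.01  2.37  1.38  0.15  2.04]
cov 1 0.11 [ 0.8   0.6  -1.15  2.32  1.64  0.73 -1.84]
cov 1 0.13 [-0.2   0.32  0.27  2.35  2.19  0.04 -2.42]
cov 1 0.16 [-0.24  0.24  0.29  2.35  0.78  0.08 -1.01]
cov 1 0.2 [ 0.05  0.14 -0.08  2.32  0.74  0.24 -0.99]
cov -1 0.11 [ 0.17  0.37 -0.2   2.34  1.88  0.22  1.04]
cov -1 0.13 [ 0.27  0.32 -0.33  2.34  1.63  0.25  1.28]
cov -1 0.16 [ 0.42  0.27 -0.52  2.33  1.34  0.3   1.56]
cov -1 0.2 [ 0.58  0.18 -0.7   2.31  1.01  0.34  1.88]
```

Run:
```python
from h import *
a=np.radians(-60);x=np.cos(a)*Dx+np.sin(a)*Dy;q=tool(-Dz,x)
P=lambda h:O+Dz*(h+.054)
ctrl.movep(P(.13),q);print(sense()["t"],sense()["qpos"].round(2))
print(ctrl.move_linear(P(.066),vel=.06,orientation=q,max_force=15))
s=sense();print(s["t"],s["qpos"].round(2),(s["position"]-P(.066)).round(4),s["ft_force"].round(1))
fingers.command_gripper(0.0)
s=sense();print(s["t"],s["grip_width"],s["gripper_force"],s["ft_force"].round(1),s["wrist_torque"].round(2), "F in deck",[(s["ft_force"]@v).round(1) for v in (Dx,Dy,Dz)])
```

```text
5.0583 [ 0.8   0.53 -1.15  2.35  1.61  0.69  1.82]
False
6.275 [ 0.73  0.71 -1.07  2.34  1.81  0.79  1.68] [-0.      0.0001  0.0003] [-0.5 -0.1 -0. ]
6.8167 0.3626596282407427 59.08399523701519 [-4.8  0.   5. ] [-0.12  1.13 -0.27] F in deck [np.float64(-1.5), np.float64(-1.3), np.float64(6.7)]
```

Run:
```python
from h import *
q=np.array(sense()["qpos"])
for i in range(2):
    q[6]-=np.pi/6; ctrl.goto_joints(q); s=sense();print(s["t"],s["ft_force"].round(1),s["wrist_torque"].round(2))
fingers.command_gripper(1.0)
s=sense();p=s["position"];print(s["t"],s["ft_force"].round(1))
ctrl.move_linear(p+Dz*.07,vel=.12)
print(sense()["t"],sense()["qpos"].round(2))
view("wrist","w2",["cell_cap"]);view("scene","s2",["cell_cap","cover"])
a=cv2.imread('pics/w2.png');b=cv2.imread('pics/s2.png')[140:340,200:460]
o=np.zeros((300,800,3),np.uint8);o[:,:400]=cv2.resize(a,(400,300));o[:,400:]=cv2.resize(b,(400,300))
cv2.imwrite('pics/v3.png',o)
```

```text
7.3833 [-0.5 -0.9  1.8] [ 0.17  0.5  -0.  ]
7.95 [-0.  -1.3  1.6] [0.08 0.35 0.03]
8.525 [ 0.4 -0.7 -0.3]
9.2583 [ 0.81  0.51 -1.15  2.35  1.58  0.68  0.79]
w2 [[-0.5855, 0.4705, 0.6602, 0.3566], [0.6861, 0.7214, 0.0943, -0.1024], [-0.4319, 0.5082, -0.7451, 0.2888], [0.0, 0.0, 0.0, 1.0]] [[390.6, 0.0, 317.9], [0.0, 390.6, 244.8], [0.0, 0.0, 1.0]] -0.04979332735092753
cell_cap [246. 178. 385. 306.] 0.72
cell_cap [129.  41. 500. 377.] 0.16
s2 [[0.4414, -0.6913, 0.5721, -0.3124], [-0.8973, -0.3401, 0.2814, -0.403], [-0.0, -0.6376, -0.7704, 1.2104], [0.0, 0.0, 0.0, 1.0]] [[546.5, 0.0, 324.3], [0.0, 546.5, 241.1], [0.0, 0.0, 1.0]] 0.03125882735291693
cell_cap [343. 234. 376. 268.] 0.6
cover [230. 191. 281. 250.] 0.82
```

View pics/v3.png

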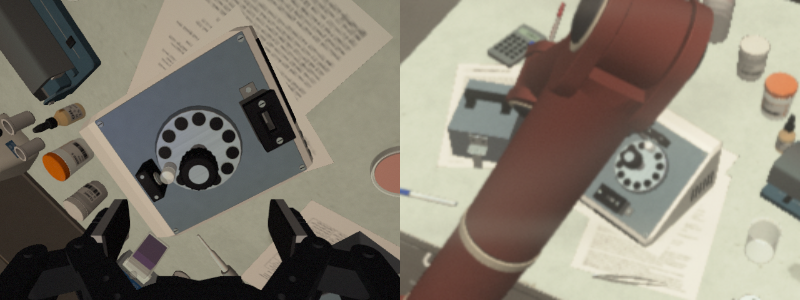

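Run:
```python
from h import *
W=np.load("pics/w2.npy").reshape(-1,3);W=W[np.isfinite(W[:,0])]
D=(W-O)@np.stack([Dx,Dy,Dz],1)
def mid(s): return ((np.percentile(D[s],2,axis=0)+np.percentile(D[s],98,axis=0))/2*1e3).round(1),s.sum()
r=np.hypot(D[:,0],D[:,1])
print("knob",mid((r<.025)&(D[:,2]>.067)&(D[:,2]<.08)))
print("switch",mid((abs(D[:,0]+.076)<.03)&(abs(D[:,1])<.04)&(D[:,2]>.037)&(D[:,2]<.047)))
print("head",mid((abs(D[:,0]-.057)<.009)&(abs(D[:,1])<.03)&(D[:,2]>.034)&(D[:,2]<.045)))
s=(D[:,0]>.02)&(D[:,0]<.046)&(abs(D[:,1])<.03)&(D[:,2]>.034)&(D[:,2]<.045);print("cap",mid(s))
s=(abs(D[:,2]-.0015)<.004)&(abs(D[:,1])<.08)&(abs(D[:,0])<.08)&(r>.05);A=np.c_[D[s][:,:2],np.ones(s.sum())];print("deck plane",np.linalg.lstsq(A,D[s][:,2],rcond=None)[0].round(4))
for z in (.4,.37):
  print(solve_ik([.5,.22,z],tool([0,0,-1],[0,-1,0])))
ctrl.movep([.5,.22,.38],tool([0,0,-1],[0,-1,0]))
view("wrist","w3",["cover","cover_handle","tongue_tip","dish"])
print(sense()["t"],sense()["qpos"].round(2))
```

```text
knob (array([-0.5, -2.3, 71. ]), np.int64(2891))
switch (array([-75.5,  -1.4,  40.5]), np.int64(4176))
head (array([56.9, -1.7, 36.8]), np.int64(1188))
cap (array([35.7, -1.9, 37.7]), np.int64(456))
deck plane [-0.0006 -0.      0.0017]
[ 0.23835817  0.60461124 -1.20437419  1.55189789  0.57085206  1.38159311
  2.12540218]
[ 0.24680565  0.65007458 -1.23186136  1.60485901  0.62646688  1.34054002
  2.07081412]
w3 [[-1.0, 0.0021, 0.0, 0.5013], [0.002, 0.9496, 0.3134, 0.1379], [0.0007, 0.3134, -0.9496, 0.4504], [0.0, 0.0, 0.0, 1.0]] [[390.6, 0.0, 317.9], [0.0, 390.6, 244.8], [0.0, 0.0, 1.0]] -0.04979332735092753
cover [194. 138. 366. 285.] 0.98
cover_handle [193. 134. 365. 286.] 0.85
tongue_tip [193. 137. 362. 282.] 0.73
dish [380.  38. 439. 100.] 0.7
dish [193. 138. 364. 287.] 0.44
10.9417 [ 0.25  0.63 -1.22  1.59  0.61  1.35  2.09]
```

View pics/w3.png

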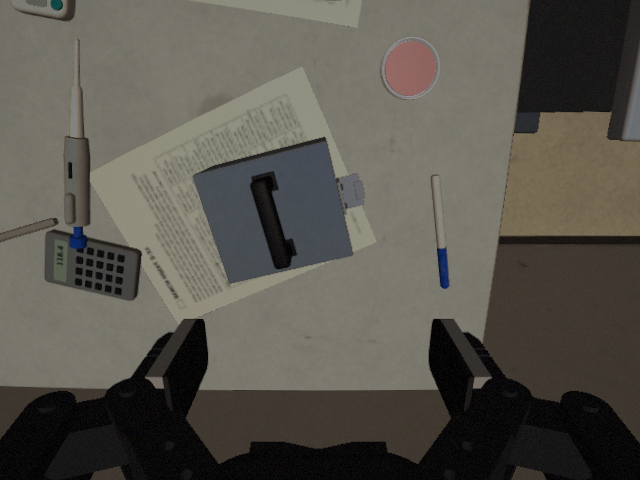

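Run:
```python
from h import *
W=np.load("pics/w3.npy");P=W[100:310,160:400].reshape(-1,3);P=P[np.isfinite(P[:,0])]
tab=P[abs(P[:,2])<.01];print("table",np.median(tab[:,2]).round(4))
for n,lo,hi in [("top",.074,.086),("handle",.111,.125),("shelf",.04,.056)]:
    Q=P[(P[:,2]>lo)&(P[:,2]<hi)];r=cv2.minAreaRect((Q[:,:2]*1000).astype(np.float32));print(n,len(Q),np.median(Q[:,2]).round(4),r,np.median(Q,0).round(4))
Q=P[(P[:,2]>.04)&(P[:,2]<.056)];print(np.percentile(Q,[5,50,95],axis=0).round(3).tolist())
```

```text
table 0.0016
top 13728 0.0814 ((542.1774291992188, 229.7972412109375), (134.48106384277344, 115.27896118164062), 13.796526908874512) [0.5369 0.224  0.0814]
handle 1637 0.1179 ((543.5785522460938, 229.99276733398438), (16.347454071044922, 83.86650085449219), 13.552672386169434) [0.5434 0.2275 0.1179]
shelf 763 0.0506 ((529.3948364257812, 181.3639678955078), (60.972591400146484, 168.40101623535156), 75.18190002441406) [0.4678 0.2073 0.0506]
[[0.456, 0.169, 0.046], [0.468, 0.207, 0.051], [0.575, 0.225, 0.053]]
```

```bash
cat >> h.py <<'E'
O=O-.001*Dy+.0002*Dx
cy=.239;Cx=np.array([np.cos(cy),np.sin(cy),0]);Cy=np.array([-np.sin(cy),np.cos(cy),0])
Hd=np.array([.5434,.231,.109])
qpick=tool([0,0,-1],-Cy);qdeck=tool(-Dz,-Dy)
def home(H,g=-.001): return O+.011*Dx+Dz*(.0015+.110+g+.054+H)
E
python3 - <<'E'
from h import *
up=np.array([0,0,1.])
for z in (.054+.22,.054+.08,.054): 
    q=solve_ik(Hd+up*z,qpick);print("pick",z,None if q is None else np.round(q,2))
for H in (.16,.13,.1,.05,0):
    q=solve_ik(home(H),qdeck);print("home",H,home(H).round(3),None if q is None else np.round(q,2))
ctrl.movep(Hd+up*.134,qpick)
print(ctrl.move_linear(Hd+up*.054,vel=.08,max_force=12))
s=sense();print(s["t"],s["qpos"].round(2),s["ft_force"].round(1))
fingers.command_gripper(0.0)
s=sense();print(s["t"],s["grip_width"],s["gripper_force"],s["ft_force"].round(1),s["wrist_torque"].round(2))
E
```

```text
pick 0.274 [ 0.2   0.72 -1.25  1.46  0.68  1.44  2.33]
pick 0.134 [ 0.17  0.85 -1.14  1.66  0.82  1.19  2.21]
pick 0.054 [ 0.14  0.93 -1.05  1.73  0.92  1.06  2.13]
home 0.16 [ 0.388 -0.039  0.369] [ 1.27 -0.01 -1.28  2.26  0.34  0.4   2.57]
home 0.13 [ 0.402 -0.043  0.343] [ 1.12  0.16 -1.28  2.28  0.87  0.46  2.02]
home 0.1 [ 0.417 -0.047  0.317] [ 0.93  0.24 -1.13  2.3   1.1   0.47  1.79]
home 0.05 [ 0.441 -0.054  0.274] [ 0.71  0.34 -0.91  2.32  1.41  0.46  1.49]
home 0 [ 0.465 -0.061  0.231] [ 0.55  0.44 -0.72  2.33  1.7   0.45  1.23]
False
12.725 [ 0.14  0.94 -1.07  1.73  0.93  1.07  2.13] [ 0.1 -0.3 -0.6]
13.3667 0.17447430900783184 60.317142605781555 [-0.5  0.2 -0.1] [-0.06  0.16  0.02]
```

Run:
```python
from h import *
ctrl.move_linear(Hd+np.array([0,0,.054+.03]),vel=.06)
ctrl.sleep(.3);s=sense();print(s["ft_force"].round(2),s["wrist_torque"].round(2),s["grip_width"])
ctrl.move_linear(Hd+np.array([0,0,.054+.20]),vel=.12)
ctrl.movep(home(.13),qdeck);ctrl.sleep(.3)
s=sense();print(s["t"],s["qpos"].round(2),s["ft_force"].round(2),s["wrist_torque"].round(2),s["grip_width"],(s["position"]-home(.13)).round(4))
view("wrist","w4",["tongue_tip"]);view("side","d4",[]);view("scene","s4",[])
a=cv2.imread('pics/w4.png');b=cv2.imread('pics/d4.png')[150:360,180:440];c=cv2.imread('pics/s4.png')[100:340,230:430]
o=np.zeros((600,800,3),np.uint8);o[:300,:400]=cv2.resize(a,(400,300));o[:300,400:]=cv2.resize(b,(400,300));o[300:,:300]=cv2.resize(c,(300,300))
cv2.imwrite('pics/v4.png',o)
```

```text
[ 0.09 -0.54 -3.66] [ 0.07  0.02 -0.02] 0.17578801327003457
17.35 [ 1.11  0.16 -1.28  2.28  0.86  0.46  2.02] [ 0.07 -0.58 -4.61] [ 0.23  1.05 -0.01] 0.17732470058468602 [0.0006 0.0006 0.0002]
w4 [[-0.8333, 0.1059, 0.5425, 0.3483], [0.2361, 0.9556, 0.1761, -0.1108], [-0.4998, 0.2748, -0.8214, 0.4053], [0.0, 0.0, 0.0, 1.0]] [[390.6, 0.0, 317.9], [0.0, 390.6, 244.8], [0.0, 0.0, 1.0]] -0.04979332735092753
tongue_tip [155. 154. 495. 447.] 0.88
d4 [[-0.6875, 0.5163, -0.5107, 1.0812], [0.7261, 0.4785, -0.4937, 0.5548], [-0.0105, -0.7102, -0.7039, 0.9326], [0.0, 0.0, 0.0, 1.0]] [[482.9, 0.0, 311.4], [0.0, 482.9, 241.0], [0.0, 0.0, 1.0]] -0.1014086306797844
s4 [[0.4414, -0.6913, 0.5721, -0.3124], [-0.8973, -0.3401, 0.2814, -0.403], [-0.0, -0.6376, -0.7704, 1.2104], [0.0, 0.0, 0.0, 1.0]] [[546.5, 0.0, 324.3], [0.0, 546.5, 241.1], [0.0, 0.0, 1.0]] 0.03125882735291693
```

View pics/v4.png

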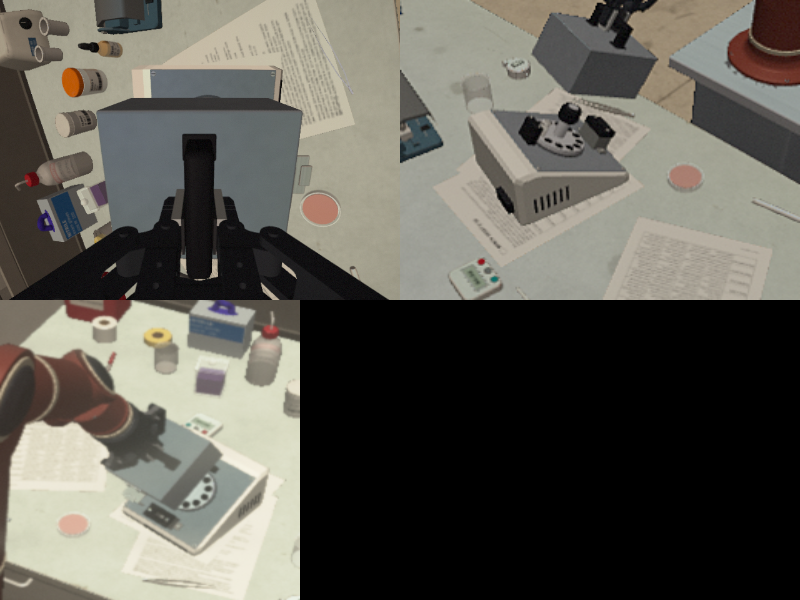

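```bash
cat > chk.py <<'E'
from h import *
from fit import ransac
def chk(tag,H,box=None):
    W=np.load(f"pics/{tag}.npy")
    W=(W if box is None else W[box[1]:box[3],box[0]:box[2]]).reshape(-1,3);W=W[np.isfinite(W[:,0])]
    D=(W-O)@np.stack([Dx,Dy,Dz],1)-[.011,0,.0015+H]
    T=D[(abs(D[:,2]-.08)<.008)&(abs(D[:,0])<.08)&(abs(D[:,1])<.07)]
    c,n,m=ransac(T,th=.0015);T=T[m];r=cv2.minAreaRect((T[:,:2]*1000).astype(np.float32))
    print(tag,"n in cover frame",n.round(4),"c",c.round(4),r,"pct",np.percentile(T,[1,99],axis=0).round(4).tolist())
E
python3 - <<'E'
from chk import *
chk("w4",.13);chk("d4",.13);chk("s4",.13)
# switch seen in s4, scene camera relative measurement
for t in ("s4","w4"):
    W=np.load(f"pics/{t}.npy").reshape(-1,3);W=W[np.isfinite(W[:,0])];D=(W-O)@np.stack([Dx,Dy,Dz],1)
    s=(abs(D[:,0]+.076)<.03)&(abs(D[:,1])<.04)&(D[:,2]>.036)&(D[:,2]<.047)
    if s.sum()>5: print(t,"switch",s.sum(),(np.percentile(D[s],2,axis=0)/2+np.percentile(D[s],98,axis=0)/2).round(4))
    E=D-[.011,0,.1315]; s=(E[:,0]<-.068)&(E[:,0]>-.1)&(abs(E[:,1])<.03)&(E[:,2]>.03)&(E[:,2]<.06)
    if s.sum()>5: print(t,"shelf",s.sum(),np.percentile(E[s],[2,50,98],axis=0).round(4).tolist())
E
```

```text
Traceback (most recent call last):
  File "chk.py", line 8, in chk
    c,n,m=ransac(T,th=.0015);T=T[m];r=cv2.minAreaRect((T[:,:2]*1000).astype(np.float32))
          ~~~~~~^^^^^^^^^^^^
  File "fit.py", line 11, in ransac
    Q=P[best];c=Q.mean(0);n=np.linalg.svd(Q-c)[2][2];n*=np.sign(n[2]);return c,n,best
                            ~~~~~~~~~~~~~^^^^^
numpy._core._exceptions._ArrayMemoryError: Unable to allocate 15.7 GiB for an array with shape (45932, 45932) and data type float64
```

```bash
sed -i 's/svd(Q-c)\[2\]/svd(Q-c,full_matrices=False)[2]/' fit.py
cat > rel.py <<'E'
from chk import *
def rel(t,H):
    W=np.load(f"pics/{t}.npy").reshape(-1,3);W=W[np.isfinite(W[:,0])];D=(W-O)@np.stack([Dx,Dy,Dz],1)
    s=(abs(D[:,0]+.076)<.03)&(abs(D[:,1])<.04)&(D[:,2]>.036)&(D[:,2]<.047)
    if s.sum()>5: print(t,"switch",s.sum(),(np.percentile(D[s],2,axis=0)/2+np.percentile(D[s],98,axis=0)/2).round(4))
    E=D-[.011,0,.0015+H]; s=(E[:,0]<-.068)&(E[:,0]>-.1)&(abs(E[:,1])<.03)&(E[:,2]>.03)&(E[:,2]<.06)
    if s.sum()>5: print(t,"shelf",s.sum(),np.percentile(E[s],[2,50,98],axis=0).round(4).tolist())
E
python3 - <<'E'
from rel import *
for t in ("w4","d4","s4"): chk(t,.13);rel(t,.13)
E
```

```text
w4 n in cover frame [ 0.0051 -0.0037  1.    ] c [ 0.0016 -0.0215  0.0806] ((1.6515121459960938, 0.809600830078125), (131.7805633544922, 116.85662078857422), 0.05574793741106987) pct [[-0.0624, -0.0568, 0.0792], [0.066, 0.0294, 0.082]]
w4 shelf 1389 [[-0.0889, -0.0163, 0.0489], [-0.0824, -0.0009, 0.0507], [-0.0772, 0.0165, 0.0531]]
d4 n in cover frame [0.0086 0.0031 1.    ] c [0.0163 0.0124 0.0791] ((2.4935073852539062, 2.624195098876953), (118.8937759399414, 131.43536376953125), 89.79365539550781) pct [[-0.0613, -0.0543, 0.0772], [0.0669, 0.0595, 0.0807]]
d4 switch 141 [-0.0757  0.0009  0.0401]
s4 n in cover frame [0.0027 0.0229 0.9997] c [-0.0014 -0.0251  0.0797] ((-1.3115768432617188, -8.172603607177734), (111.5000991821289, 133.70668029785156), 88.54158782958984) pct [[-0.0661, -0.0619, 0.0774], [0.0641, 0.0298, 0.0817]]
s4 switch 191 [-0.0783 -0.0043  0.0411]
s4 shelf 121 [[-0.0911, -0.021, 0.0446], [-0.0801, -0.0051, 0.0501], [-0.0697, 0.0125, 0.0565]]
```

```bash
cat >> h.py <<'E'
O=O-.0015*Dx-.001*Dy
E
python3 - <<'E'
from rel import *
ctrl.move_linear(home(.048),vel=.06,orientation=qdeck);ctrl.sleep(.3)
s=sense();print(s["t"],s["qpos"].round(2),s["ft_force"].round(2),(s["position"]-home(.048)).round(4))
O0=O+.0015*Dx+.001*Dy
import chk,rel as r
chk.O=O0;r.O=O0
for n in ("wrist","side","scene"):
    t=n[0]+"5";view(n,t,[]);chk.chk(t,.048);r.rel(t,.048)
a=cv2.imread('pics/w5.png');b=cv2.imread('pics/s5.png')[180:330,280:430];c=cv2.imread('pics/s5.png')[180:330,280:430]
o=np.zeros((400,800,3),np.uint8);o[:300,:400]=cv2.resize(a,(400,300));o[:,400:]=cv2.resize(b,(400,400),interpolation=2)
cv2.imwrite('pics/v5.png',o)
E
```

```text
19.3667 [ 0.74  0.36 -0.96  2.33  1.44  0.49  1.47] [ 0.25 -0.28 -4.45] [-0.     -0.      0.0001]
w5 [[-0.833, 0.1076, 0.5426, 0.3856], [0.2369, 0.9558, 0.1741, -0.1231], [-0.4999, 0.2736, -0.8217, 0.3336], [0.0, 0.0, 0.0, 1.0]] [[390.6, 0.0, 317.9], [0.0, 390.6, 244.8], [0.0, 0.0, 1.0]] -0.04979332735092753
w5 n in cover frame [ 0.0051 -0.0028  1.    ] c [-0.0003 -0.0234  0.0808] ((-0.06305694580078125, -1.4456138610839844), (116.54330444335938, 131.64520263671875), 89.8642578125) pct [[-0.0644, -0.0589, 0.0794], [0.0641, 0.0274, 0.0821]]
w5 shelf 1384 [[-0.0905, -0.0182, 0.0492], [-0.0842, -0.003, 0.0509], [-0.079, 0.0145, 0.0533]]
s5 [[-0.6875, 0.5163, -0.5107, 1.0812], [0.7261, 0.4785, -0.4937, 0.5548], [-0.0105, -0.7102, -0.7039, 0.9326], [0.0, 0.0, 0.0, 1.0]] [[482.9, 0.0, 311.4], [0.0, 482.9, 241.0], [0.0, 0.0, 1.0]] -0.1014086306797844
s5 n in cover frame [ 0.0091 -0.0163  0.9998] c [0.0128 0.0105 0.0805] ((0.33618927001953125, -0.2885169982910156), (116.93368530273438, 133.9560546875), 89.08606719970703) pct [[-0.0636, -0.0557, 0.0781], [0.0657, 0.0568, 0.0823]]
s5 [[0.4414, -0.6913, 0.5721, -0.3124], [-0.8973, -0.3401, 0.2814, -0.403], [-0.0, -0.6376, -0.7704, 1.2104], [0.0, 0.0, 0.0, 1.0]] [[546.5, 0.0, 324.3], [0.0, 546.5, 241.1], [0.0, 0.0, 1.0]] 0.03125882735291693
s5 n in cover frame [-0.001   0.0214  0.9998] c [-0.0072 -0.0265  0.0808] ((-2.6674461364746094, -9.74222183227539), (109.16105651855469, 132.49742126464844), 88.68666076660156) pct [[-0.0673, -0.0635, 0.0788], [0.0617, 0.023, 0.0829]]
s5 switch 140 [-0.0783 -0.006   0.041 ]
s5 shelf 108 [[-0.0927, -0.0221, 0.0438], [-0.0817, -0.0062, 0.0495], [-0.0697, 0.0111, 0.0557]]
```

View pics/v5.png

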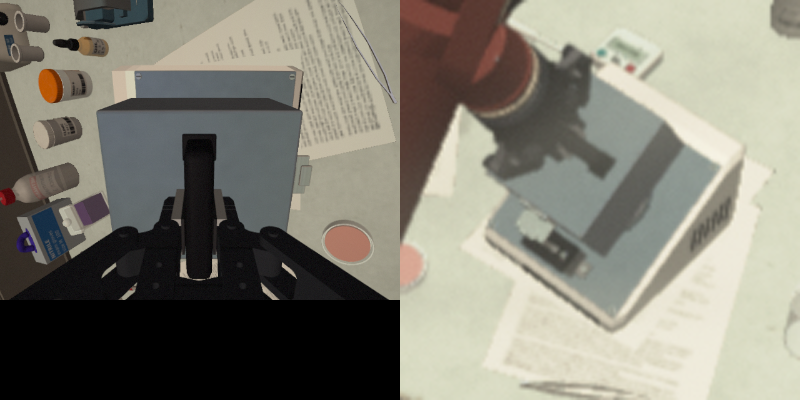

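```bash
cat >> h.py <<'E'
O=O+.0008*Dy
def lf(): 
    s=sense();return s["t"],[(s["ft_force"]@v).round(1) for v in (Dx,Dy,Dz)],s["wrist_torque"].round(2),round(s["grip_width"],3),s["gripper_force"],((s["position"]-home(0))@np.stack([Dx,Dy,Dz],1)*1e3).round(1)
E
python3 - <<'E'
from h import *
print(lf())
for H in (.038,.03,.022,.014,.008,.003):
    st=ctrl.move_linear(home(H),vel=.03,orientation=qdeck,max_force=10);print(H,st,lf())
    if st: break
E
```

```text
(19.5167, [np.float64(-1.6), np.float64(0.7), np.float64(-3.6)], array([0.32, 1.05, 0.04]), 0.174, 59.69902038574219, array([-0. , -0.8, 48. ]))
0.038 False (20.0, [np.float64(-1.7), np.float64(0.8), np.float64(-2.7)], array([0.32, 0.97, 0.01]), 0.178, 59.69921350479126, array([-0.1,  0.1, 37.8]))
0.03 False (20.4167, [np.float64(-1.2), np.float64(-0.3), np.float64(-3.6)], array([ 0.35,  0.98, -0.05]), 0.174, 59.699068665504456, array([-0.1,  0. , 29.8]))
0.022 False (20.8333, [np.float64(-2.7), np.float64(-0.8), np.float64(-3.7)], array([0.35, 1.04, 0.02]), 0.178, 59.699358344078064, array([-0.1,  0. , 21.8]))
0.014 False (21.25, [np.float64(-1.6), np.float64(-0.3), np.float64(-3.5)], array([ 0.31,  1.01, -0.01]), 0.172, 59.69911873340607, array([-0.1,  0. , 13.8]))
0.008 False (21.6, [np.float64(-2.4), np.float64(-0.6), np.float64(-2.7)], array([ 0.28,  1.04, -0.  ]), 0.175, 59.69886660575867, array([-0.1, -0. ,  7.8]))
0.003 False (21.9167, [np.float64(-1.8), np.float64(-0.6), np.float64(-3.9)], array([0.32, 1.08, 0.03]), 0.175, 59.73566472530365, array([-0.1, -0. ,  2.8]))
```

Sliding in freely. Guarded final touch.

Run:
```python
from h import *
st=ctrl.move_linear(home(-.006),vel=.012,orientation=qdeck,max_force=8);print(st,lf())
ctrl.sleep(.3);print(lf())
view("wrist","w6",[]);
import chk;chk.chk("w6",0)
```

```text
True (22.3667, [np.float64(1.0), np.float64(0.1), np.float64(5.0)], array([ 0.05,  0.29, -0.11]), 0.172, 60.77701807022095, array([-0.5,  0.1, -0.6]))
(22.6667, [np.float64(1.2), np.float64(0.3), np.float64(5.1)], array([-0.01,  0.09, -0.08]), 0.176, 60.985143184661865, array([-0.5,  0.1, -0.6]))
w6 [[-0.8335, 0.1071, 0.542, 0.4089], [0.2361, 0.956, 0.1743, -0.1287], [-0.4994, 0.2732, -0.8221, 0.2911], [0.0, 0.0, 0.0, 1.0]] [[390.6, 0.0, 317.9], [0.0, 390.6, 244.8], [0.0, 0.0, 1.0]] -0.04979332735092753
w6 n in cover frame [ 3.0e-04 -1.2e-03  1.0e+00] c [ 0.0009 -0.0224  0.0801] ((0.8912506103515625, -0.21043014526367188), (131.61119079589844, 116.66246795654297), 0.03168949857354164) pct [[-0.0632, -0.0577, 0.0788], [0.0651, 0.0285, 0.0814]]
```

Run:
```python
from h import *
fingers.command_gripper(1.0);ctrl.sleep(.3);print(lf())
ctrl.move_linear(home(.1),vel=.1);ctrl.sleep(.5)
print(sense()["t"],sense()["gripper_force"])
import chk
view("wrist","w7",[]);chk.chk("w7",0)
view("side","d7",[]);chk.chk("d7",0)
a=cv2.imread('pics/w7.png');b=cv2.imread('pics/d7.png')[180:330,200:400]
o=np.zeros((300,800,3),np.uint8);o[:,:400]=cv2.resize(a,(400,300));o[:,400:]=cv2.resize(b,(400,300),interpolation=2)
cv2.imwrite('pics/v6.png',o)
```

```text
(23.7, [np.float64(-0.2), np.float64(0.7), np.float64(0.0)], array([0.14, 0.49, 0.07]), 0.998, 0.0, array([-2.8, -0.7, -1.2]))
25.3667 0.0
w7 [[-0.8359, 0.1093, 0.5378, 0.3611], [0.2376, 0.9554, 0.1752, -0.1152], [-0.4947, 0.2743, -0.8246, 0.3786], [0.0, 0.0, 0.0, 1.0]] [[390.6, 0.0, 317.9], [0.0, 390.6, 244.8], [0.0, 0.0, 1.0]] -0.04979332735092753
w7 n in cover frame [-2.e-04 -0.e+00  1.e+00] c [-0.0003 -0.0054  0.0801] ((-0.09163665771484375, -0.3565254211425781), (115.70719146728516, 131.73724365234375), 89.88760375976562) pct [[-0.0644, -0.0573, 0.0788], [0.0641, 0.0555, 0.0815]]
d7 [[-0.6875, 0.5163, -0.5107, 1.0812], [0.7261, 0.4785, -0.4937, 0.5548], [-0.0105, -0.7102, -0.7039, 0.9326], [0.0, 0.0, 0.0, 1.0]] [[482.9, 0.0, 311.4], [0.0, 482.9, 241.0], [0.0, 0.0, 1.0]] -0.1014086306797844
d7 n in cover frame [0.0014 0.0011 1.    ] c [0.0109 0.0108 0.0803] ((0.41701507568359375, 0.06866455078125), (135.3721923828125, 118.33075714111328), 0.9757086038589478) pct [[-0.0648, -0.0531, 0.0788], [0.0653, 0.0578, 0.0817]]
```

View pics/v6.png

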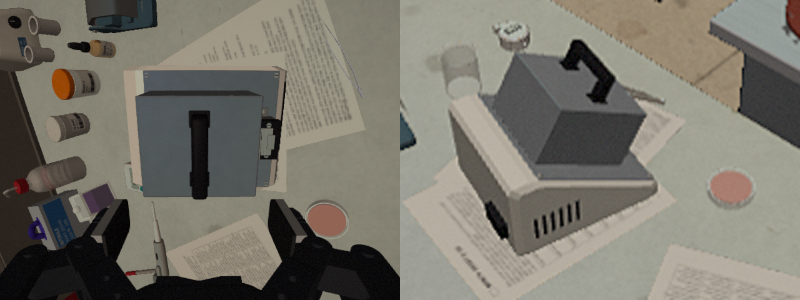

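The cover lies flat and square on the deck, with the tongue in the switch at about (262,140) in the wrist view. The gripper is clear of it, so I'm handing in.

```bash
python3 -c "
from h import *
print(ticket.close_job())"
```

```text
the job is handed in; nothing more can be done
None
```

The job is handed in: the capped tube stands in front of the reading head, the tongue went down the slot freely, the cover sits flat and square on the deck and has been let go, and the neighbouring things were not touched (about 25 s of the 67 s used; `close_job` returned no verdict).

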